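# Check a jaw gap with a taper blade

## Robot

A 6-joint arm with a two-finger parallel gripper is mounted at the origin on a cart in front of the work surface, level with it; the furniture and walls round the work are solid. World frame = base frame: x ahead of the robot, y to its left, z up, the work surface at z = 0. Lengths are in m, angles in rad, forces in N, time in s.
With the tool pointing down it reaches from about 0.375 to 0.975 m from the base axis. Payload 3.8 kg.
Tool frame: the origin (TCP) lies midway between the tips of the shut fingers; the grasp point (between the pads) lies 19 mm behind it; x points along the fingers, z is the direction in which the jaws open and shut, and the axes are right-handed (so a half turn about x gives the same grasp; the last joint's range is limited). The gripper opens to 85 mm and grips with 20 to 120 N. Pads are 22 mm wide; open, the fingers measure 114 mm over their backs; the gripper's body (76 mm by 85 mm) begins 54 mm behind the grasp point. The pads swing forward as they close: fully open they stand 13 mm farther back than shut.
Start: joints at [1.222, 0.264, 1.604, -0, 1.274, -0.037], TCP at [0.207, 0.642, 0.231] pointing down, gripper open.
Joint ranges: [-2.63, 2.63], [-0.94, 2.18], [0.31, 2.57], [-1.31, 4.45], [0, 2.66], [-2.55, 2.55]. Speed limits (rad/s): [2.57, 2.57, 3.14, 3.14, 3.14, 3.14].

## Interface

Orientations are given as a rotation vector (axis times angle).
In Python, from workcell import * gives the robot as it stands. The module is installed in compiled form; this text tells all that it offers.
- The arm moves only by the tool carry_out, never from a script. Its arguments are lists of equal length, an entry for each row: "offset": the shift along the tool's x, y, z in cm, a list of three; "delta_rot": the turn, a rotation vector about the tool's x, y, z in degrees, a list of three. A call has exactly 5 rows; each row shifts and turns the commanded pose from where the row before left it, along the tool's axes as they then stand; what a row does not reach is not made up. A row lasts 1/12 s, in which the tool goes at most 41.7 mm and 7.16 degrees, less where a joint would pass 70% of its speed; a pose out of reach is approached as far as the arm can. A call is refused whole if a number of a shift passes 4.17 or a number of a turn 7.16, either way. A call with a gripper value outside its range is refused whole. "fingers" is the opening, from -1 (shut) to 1 (fully open), set as the call begins (left out, the last holds). The fingers move at their own pace and stop on an object; "newtons" is the grip in N (left out, the last holds). Time passes only in rows, so rows that do not move let the fingers close, or fill a call up. It gives the time, the measured TCP pose, the force and the opening at its end, in the units of the state.
- read_state(): the state, without advancing time (a new reading comes with each control period).
- read_camera(name): name is "side" or "top"; returns (picture, depth): 400x640x3 uint8, red, green, blue; 400x640 float32, m along the optical axis (not along the pixel's ray), 0 where there is no reading.
- get_calibration(name): a dict with "fx", "fy", "cx", "cy" (pixels), "R" (3x3) and "t" (3): a world point X has camera coordinates R X + t. Camera axes: x right, y down, z forward; pixel columns grow to the right and rows downward; lengths in m; the calibration is good to about 2 mm. A picture is of the moment at which its call begins. get_calibration takes no time and is no camera call.
- finish_job(): hands the job in, once; it reports no verdict.
The state is a dict: "time": time; "q": joint angles; "joint_vel": joint speeds; "joint_torque": joint torques, N m; "tool_pos": TCP position; "tcp_rot": TCP orientation; "wrist_force": force on the tool from outside, world axes, zero at the start; "torque": the same for the moment, N m; "width": opening from 0.0 (shut) to 1.0 (fully open).
Only numpy, scipy, OpenCV 4.12 (cv2) and the standard library are available. Lean on these libraries where they do the work, as an engineer would, in place of code of your own. Each camera call takes 0.05 s, during which the arm holds its last target. There are 200 camera calls.

## Task

Turn the dial's black knurled bezel until its zero mark stands at the resting pointer and let go of it. Then take the orange-handled taper blade from its rack and slide it straight down between the two upright steel jaws until it drags snugly, that is until the pointer stands in the green band of the dial, never forcing it on into the red band. Finish while still holding the blade by its handle at that depth: do not let go. Leave the other things on the table alone.

Things in the scene. Friction and masses are not known exactly. Their poses are not given: they have to be found in the camera images.
- gap_stand: Fixed gap-checking stand: grey bed 120 (x) x 250 (y) x 10 mm. On it an aluminium table carries two upright steel jaws and, 120 mm from the gap towards +y, a dial facing up. Origin: on the work surface under the gap; z up.
- carriage: That aluminium table, top 34 mm above the work surface, with all it carries. It floats along the stand's y, up to 5 mm either way, on a soft centring spring (0.2 N/mm), so the gap gives way sideways. Blue blocks on it reach 83 mm (y -52 to -40 mm) and 72 mm (y 50 to 62 mm) above the work surface. Origin and axes as the stand's.
- gap_mouth (a point): Middle of the gap at the height of the jaw tops (105 mm above the work surface); axes as the stand's, y across the gap. Resting gap 4 to 5.5 mm, different every time, its middle within 0.5 mm of this point. Inner top edges are bevelled 6 x 6 mm: mouth at least 16 mm wide, gap proper from 6 mm below the tops. Clear below, to 10 mm above the work surface.
- set_jaw: Steel jaw on the -y side of the gap, 44 mm (x) x 12 x 69 mm, top 105 mm above the work surface, held firm. Origin on the plane of its gap face, at work-surface height.
- sprung_jaw: Equal steel jaw on the +y side, with plunger and spring towards the dial. It yields up to 9 mm towards +y: 2.25 N preload plus 1.5 N per mm. Origin on the plane of its gap face, at work-surface height.
- dial_center (a point): Centre of the dial on its vertical axis, at the height of the bezel's top rim (80 mm above the work surface); axes as the stand's.
- bezel (a joint): Black knurled bezel, 60 mm outside diameter, 62 to 80 mm above the work surface, gripped from above; the white face turns with it. Rad, growing clockwise from above, range -1.6 to 1.6, starts at 0.5 to 1.2; stays where left (0.04 Nm). At 0 its zero mark (bold black tick, white dot on the rim) points to the stand's +x, at the resting pointer. Zeroed: within about 0.1.
- pointer (a joint): Orange-red pointer of the dial, which follows the sprung jaw: rad clockwise from above, 0 at rest (pointing to the stand's +x), 0.5 rad for each mm that the sprung jaw is pushed open. On a zeroed face the green band (snug) spans 0.6 to 1.4 rad clockwise of the zero mark; the red band starts at 2.0 rad.
- blade_rack: Fixed rack: base 90 x 80 x 10 mm with a blue block 56 (x) x 37 (y) mm, top 100 mm above the work surface, with a 26 x 13 mm slot from above, in which the blade stands. Origin: centre of the underside.
- blade: Loose steel taper blade, about 0.12 kg, upright in the rack. Origin at the tip's centre; z up to the handle, x across its width, y across its thickness. 22 mm wide, 2 mm thick at the tip growing evenly on both faces to 11 mm at z = 90 mm. It is the same turned by half a turn. Its faces go against the jaws; snug with the tip about 40 to 70 mm below the jaw tops, pushed with 3 to 12 N.
- blade_handle (a point): Middle of the blade's orange handle, 119 mm above the tip; axes as the blade's. Handle 24 (x) x 14 (y) mm, from 96 to 142 mm above the tip, gripped across y. Below it, 90 to 96 mm above the tip, a dark collar 34 x 21 mm rests on the rack.
- shim_cassette: Flat grey-and-black cassette, 128 x 68 x 24 mm, loose bystander; origin at the centre of its underside. Leave it alone.
- tube_stub: Steel tube fitting standing upright, 26 mm across, 63 mm tall, loose bystander; origin at the centre of its underside. Leave it alone.
There are look-alikes about, which are no part of the job. Of the things like the blade, leave any that is blue; of the rest the smaller one is meant.

How it is judged:
On the way, in this order (a step that is already met when the one before it is completed fails the run):
1. with the jaws at rest and the bezel let go, the bezel's zero mark is at the pointer (value of joint bezel between -0.13 and 0.13 rad and value of joint pointer below 0.15 rad and contact force between the fingers and anything else below 0.3 N), for 0.2 s.
2. the blade is out of the rack, held in the fingers (height (world z) of blade above 0.09 m and contact force between the fingers and blade above 1 N), for 0.1 s.
At the end, for the whole second after the job is handed in: Bezel within 0.13 rad of zero; blade upright (0.15 rad), in line with the jaws (0.2 rad), tip 20 mm or more below the jaw tops, within 12 mm of their middle, bearing on each jaw with over 1.5 N, pointer at 0.45 to 1.55 rad; blade clear of the bed, at rest and held in the fingers (value of joint bezel between -0.13 and 0.13 rad and value of joint pointer between 0.45 and 1.55 rad and x of blade in the frame of gap_mouth between -0.012 and 0.012 m and z of blade in the frame of gap_mouth below -0.02 m and angle between blade's own z axis and vertical below 0.15 rad and angle between the y axis of blade and the y axis of gap_mouth, either way round below 0.2 rad and contact force between blade and sprung_jaw above 1.5 N and contact force between blade and set_jaw above 1.5 N and contact force between the fingers and blade above 1 N and height (world z) of blade above 0.013 m and linear speed of blade below 0.02 m/s); the arm keeps its last pose, push and grip.
It fails at once if the pointer is forced into the red band (beyond 2.3 rad) (value of joint pointer above 2.3 rad).
It fails at once if a bystander is moved more than 30 mm (distance of any of shim_cassette, tube_stub from where it was at the start of the episode above 0.03 m).
It also fails if it takes over 61 s, if anything falls off the work surface, if the arm or the gripper's body presses on something with over 40 N, if the wrist force passes 120 N, or if a joint passes its speed limit or range.

## Working session

There is one attempt and no reset: what is moved stays moved. The work goes in short steps, Python scripts to look and compute and a tool call to move; the robot and the scene stay as the last step left them, time stands still between calls to the robot, and variables do not carry over. Pictures are saved under pics/ and viewed, about 8 in all and at most 12, crops included, and the job is handed in when it is done.

Besides the shell and the picture viewer there is one more tool, called as name(argument=value, ...), one argument or row to a line, values as JSON. carry_out: Moves the arm, as the interface text tells. Its arguments: {"type":"object","properties":{"offset":{"type":"array"},"delta_rot":{"type":"array"},"fingers":{"type":"number"},"newtons":{"type":"number"}},"required":["offset","delta_rot"]}

```bash
mkdir -p pics; python3 - <<'E'
from workcell import *
import cv2,numpy as np
print(read_state())
for n in("top","side"):
    p,d=read_camera(n); np.savez(n+"0.npz",p=p,d=d); cv2.imwrite(f"pics/{n}0.png",p[...,::-1]); c=get_calibration(n); print(n,c)
E
```

```text
{'time': 0.0, 'q': array([ 1.22208101e+00,  2.64801778e-01,  1.60539372e+00,  1.91426358e-05,
        1.27369159e+00, -3.68823756e-02]), 'joint_vel': array([ 0.00127099, -0.00060026,  0.00042341, -0.00047628,  0.00010439,
        0.00111321]), 'joint_torque': array([ 3.98314123e-04, -5.15105295e+01, -3.67325521e+01, -6.62338289e-05,
        1.27816043e-02, -1.43717891e-06]), 'tool_pos': array([0.20682419, 0.64175671, 0.22991861]), 'tcp_rot': array([-0.97780711,  1.34270222,  0.97570617]), 'wrist_force': array([-0.32147062,  1.19809631, -0.30156669]), 'torque': array([-0.03489092,  0.02454511,  0.05156762]), 'width': 0.9978407617552149}
top {'fx': 384.7742220246079, 'fy': 384.7742220246079, 'cx': 312.777674245403, 'cy': 202.66956909205294, 'R': array([[-0.02308234, -0.99969058,  0.00927098],
       [-0.99774644,  0.02245107, -0.06322968],
       [ 0.06300197, -0.01070958, -0.99795594]]), 't': array([-0.00213395,  0.55976858,  1.14385832])}
side {'fx': 455.5114917750874, 'fy': 455.5114917750874, 'cx': 317.55570388257746, 'cy': 206.8916020684459, 'R': array([[ 0.95912421, -0.28284701,  0.00885018],
       [-0.17082867, -0.6036405 , -0.77873983],
       [ 0.22560656,  0.74539635, -0.62728459]]), 't': array([-0.5502556 ,  0.14325852,  1.14523058])}
```

```bash
ls .
```

```text
pics
side0.npz
top0.npz
```

View pics/top0.png

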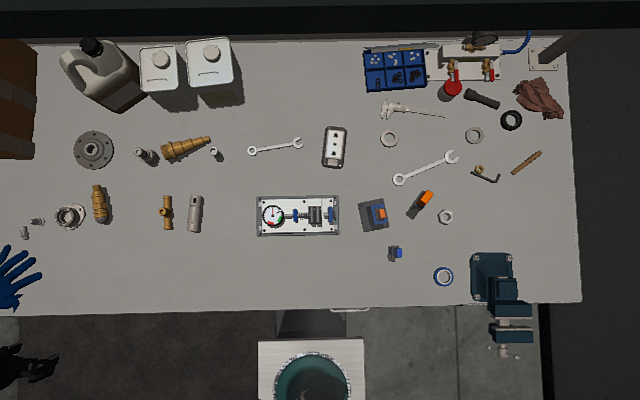

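View pics/side0.png

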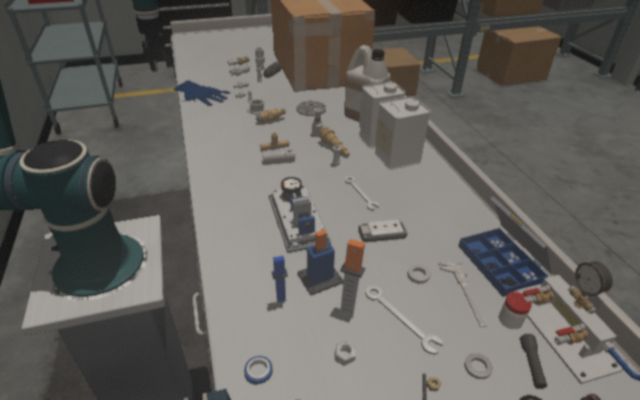

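The top view shows, for the blade: an orange handle in the blue rack at (380,213), a bigger orange taper at (425,198) and a blue one at (395,253). The stand is at (298,215), with its dial at (272,214). In the side view the same three are at (320,240), (355,255) and (280,265). By the description I choose the one in the rack. A close crop will check that.

```bash
cat > h.py <<'E'
import numpy as np,cv2
from workcell import *
def ray(c,u,v):
    d=c["R"].T@np.array([(u-c["cx"])/c["fx"],(v-c["cy"])/c["fy"],1]); return -c["R"].T@c["t"],d
def onz(c,u,v,z):
    o,d=ray(c,u,v); return o+d*(z-o[2])/d[2]
def proj(c,X):
    p=c["R"]@np.asarray(X,float)+c["t"]; return np.array([c["fx"]*p[0]/p[2]+c["cx"],c["fy"]*p[1]/p[2]+c["cy"]])
def two(uvt,uvs):
    A=[];b=[]
    for n,uv in(("top",uvt),("side",uvs)):
        o,d=ray(get_calibration(n),*uv); d/=np.linalg.norm(d); P=np.eye(3)-np.outer(d,d); A.append(P); b.append(P@o)
    return np.linalg.lstsq(np.vstack(A),np.hstack(b),rcond=None)[0]
E
python3 - <<'E'
from h import *
t=np.load("top0.npz");s=np.load("side0.npz");c=get_calibration("top")
a=cv2.resize(t["p"][185:245,250:450],None,fx=4,fy=4,interpolation=cv2.INTER_CUBIC)
b=cv2.resize(s["p"][165:295,260:380],None,fx=2.6,fy=2.6,interpolation=cv2.INTER_CUBIC)
im=np.zeros((240+338,800,3),np.uint8); im[:240]=a; im[240:240+b.shape[0],:b.shape[1]]=b
e=cv2.resize(t["p"][195:235,250:300],None,fx=8,fy=8,interpolation=cv2.INTER_CUBIC); im[240:560,320:720]=e
cv2.imwrite("pics/crop0.png",im[...,::-1])
h=cv2.cvtColor(t["p"],cv2.COLOR_RGB2HSV); 
# orange blobs
for n,q in(("top",t),("side",s)):
    h=cv2.cvtColor(q["p"],cv2.COLOR_RGB2HSV); m=cv2.inRange(h,(5,170,120),(18,255,255))
    k,l,st,ce=cv2.connectedComponentsWithStats(m)
    cc=get_calibration(n)
    for i in range(1,k):
        if st[i,4]>20:
            d=np.median(q["d"][l==i]); u,v=ce[i]; o,r=ray(cc,u,v); print(n,st[i],ce[i].round(1),(o+r*d).round(3),cv2.minAreaRect(np.argwhere(l==i)[:,::-1].astype(np.float32)))
# bed outline on z=.01 : depth
Z=np.full(t["d"].shape,0.)
R=c["R"];uu,vv=np.meshgrid(np.arange(640),np.arange(400))
pc=np.stack([(uu-c["cx"])/c["fx"]*t["d"],(vv-c["cy"])/c["fy"]*t["d"],t["d"]],-1)-c["t"]
W=pc@R; np.save("W.npy",W)
print((W[190:242:4,252:344:6,2]*1000).astype(int))
print((W[196:236:3,356:394:3,2]*1000).astype(int))
E
```

```text
top [421 190  12  14  96] [426.5 196.4] [ 0.558 -0.304  0.198] ((426.4999694824219, 196.5), (7.488452911376953, 12.480754852294922), 33.6900634765625)
top [379 209   7   9  39] [381.8 212.9] [ 0.52  -0.197  0.152] ((381.7264099121094, 212.79246520996094), (8.241633415222168, 4.53289794921875), 74.05460357666016)
[[ -1   4  -1   4   1  -1   0  -2  -2  -4   0   2   2   0  -1  -2]
 [ -2   3   0  -4  -1  -1   0   3  -1  -2   0  -2  -2  -4   0  -4]
 [  2   9  13  11   7   7   9  11   9   5  35  34  31  33  13   1]
 [  0  14  35  35  33  32  34  36  29  30  29  34  34  37  13   0]
 [  0  11  32  79  72  34  34  31  33  32 101 104  34  33   7  -1]
 [  2   7  78  72  72  37  32  71  35  33 104 105  31  85  11   2]
 [  1  12  77  75  76  65  63  70  60  64 102 104  69  81   8   0]
 [  0   9  73  74  69  75  34  70  33  33 103 105  37  82  11   3]
 [  0   9  78  74  72  31  35  32  34  35  43   9  33  36   8  -1]
 [  0  15  34  32  33  34  30  31  36  30  27  34  31  31  21  -2]
 [  1   8  35  30  30  34  35  30  32  38  33  37  32  34   7   0]
 [ -1   8  10  11   9   7  10  13   9   8   6   9
[... 156 characters left out ...]
 0   1  -1  -2  10   9  -3   0  -1   0]
 [  0  -2  10  11   6   8   7  11   7  10  -1  -2   0]
 [  0  11   8  14   9  97  98  97  97  99  -1   0  -3]
 [  2   9  11  11  53  98  98 105 106  99   0   0  -1]
 [ -1   5  10   9  45  98  99 124 151 156   2  -2  -1]
 [ -1   0  14  11  31  83 101 115 150 149  11   1   0]
 [  2   0  11   6  24  72 102 101 151 146  10   0  -4]
 [  1   0   8   9   9  62  99 101  98 101  98   0  -2]
 [  0   3   7  10   5  51  98  98 102   7  12  -1  -3]
 [  0  -2   7  12   9   9  12   8  10  10  11   0   2]
 [  0  -2   1  13   7   8   3  -4   1   0   0  -1   6]
 [  0   0   0   0  -2   2  -1   2   0  -2  -1  -2   2]
 [  0  -2   2   0  -1  -3  -3   0  -5   2   0   0  -1]]
```

View pics/crop0.png

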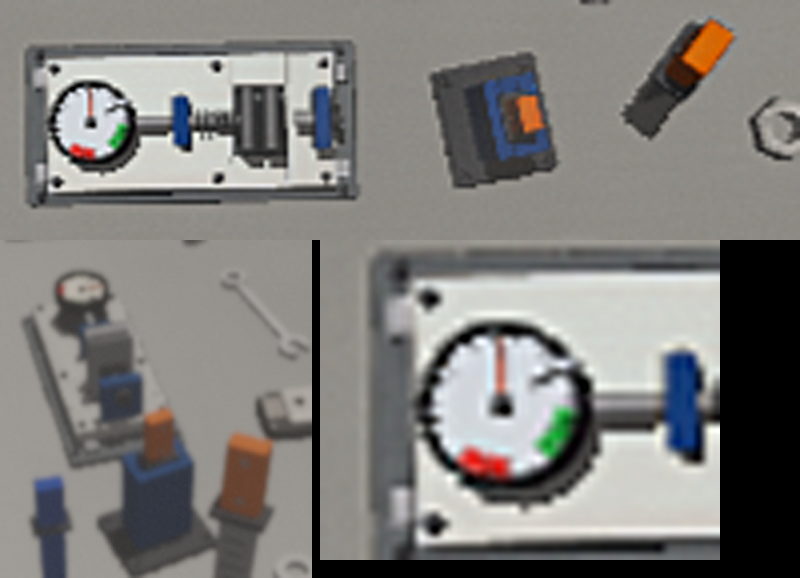

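The crop confirms it: the small orange handle stands in the blue rack, and both the larger orange taper and the blue one stand free. In the zoomed dial, centred at (502,405), the pointer points up. The zero tick is at about (570,365), roughly 60° clockwise of it.

```bash
python3 - <<'E'
from h import *
from scipy.spatial.transform import Rotation as Ro
t=np.load("top0.npz");s=np.load("side0.npz");c=get_calibration("top");W=np.load("W.npy")
P=t["p"].astype(int); Z=W[...,2]
def rect(mask,z,box):
    u0,v0,u1,v1=box; m=np.zeros(mask.shape,np.uint8); m[v0:v1,u0:u1]=mask[v0:v1,u0:u1]
    k,l,st,_=cv2.connectedComponentsWithStats(m); i=1+st[1:,4].argmax(); px=np.argwhere(l==i)[:,::-1]
    X=np.array([onz(c,u,v,z)[:2] for u,v in px],np.float32)*1000
    r=cv2.minAreaRect(X); print("n",len(px),"ctr",np.round(r[0],1),"size",np.round(r[1],1),"ang",round(r[2],2),"mean",X.mean(0).round(1)); return r
print("bed");rect(Z>.006,.01,(250,188,346,243))
print("jaws top");rect((Z>.095)&(Z<.115),.105,(300,200,330,232))
g=P.sum(2)
print("dial disc");rect((Z>.055)&(Z<.09),.08,(255,195,288,232))
print("rack base");rect((Z>.006),.01,(352,190,395,236))
b=(P[...,2]>P[...,0]+30)&(Z>.09)
print("rack top");rect((Z>.085)&(Z<.112),.1,(352,190,395,236))
h=cv2.cvtColor(t["p"],cv2.COLOR_RGB2HSV)
print("handle top");rect(Z>.135,.150,(370,200,395,225))
# dial features
z=.075
def cen(m,nm):
    px=np.argwhere(m)[:,::-1]; print(nm,len(px),(np.mean([onz(c,u,v,z) for u,v in px],0)*1000).round(1))
D=np.zeros(Z.shape,bool);D[203:230,258:288]=1
cen(D&(P[...,1]>P[...,0]+50)&(P[...,1]>P[...,2]+50),"green")
cen(D&(P[...,0]>P[...,1]+110)&(np.arange(400)[:,None]>216),"red")
cen(D&(P[...,0]>P[...,1]+40)&(np.arange(400)[:,None]<214),"pointer")
st=read_state(); M=Ro.from_rotvec(st["tcp_rot"]).as_matrix(); print(M.round(3))
E
```

```text
bed
n 3187 ctr [522.9  33.1] size [121.6 249.6] ang 0.55 mean [522.8  33.7]
jaws top
n 79 ctr [523.6 -25. ] size [11.2 41.8] ang 88.66 mean [523.5 -24.9]
dial disc
n 364 ctr [520.8 100.6] size [64.1 58.5] ang 50.1 mean [522.8 101. ]
rack base
n 756 ctr [ 521.4 -196.1] size [92.8 80.2] ang 11.13 mean [ 520.1 -196.9]
rack top
n 207 ctr [ 519.7 -195.9] size [55.7 39.1] ang 10.58 mean [ 519.5 -193.7]
handle top
n 54 ctr [ 519.7 -196.5] size [23.  16.3] ang 9.41 mean [ 519.5 -196.3]
green 14 [512.4  83.6  75. ]
red 11 [502.9 109.5  75. ]
pointer 6 [536.1 103.   75. ]
[[-0.001 -0.952  0.307]
 [-0.002  0.307  0.952]
 [-1.     0.    -0.002]]
```

carry_out(
  offset=[
    [0,0,0],
    [0,0,0],
    [0,0,0],
    [0,0,0],
    [0,0,0],
  ],
  delta_rot=[
    [7,0,0],
    [7,0,0],
    [7,0,0],
    [7,0,0],
    [7,0,0],
  ],
  fingers=1,
)

```text
time: 0.52
tool_pos: [0.2069, 0.642, 0.2305]
tcp_rot: [-0.504, 1.513, 0.502]
wrist_force: [-0.0, -0.2, 0.4]
width: 1.001
```

carry_out(
  offset=[
    [0,0,0],
    [0,0,0],
    [0,0,0],
    [0,0,0],
    [0,0,0],
  ],
  delta_rot=[
    [7,0,0],
    [7,0,0],
    [7,0,0],
    [7,0,0],
    [7,0,0],
  ],
)

```text
time: 0.93
tool_pos: [0.2069, 0.642, 0.2305]
tcp_rot: [-0.026, 1.571, 0.023]
wrist_force: [-0.2, 0.4, 0.3]
width: 0.996
```

carry_out(
  offset=[
    [0,0,0],
    [0,0,0],
    [0,0,0],
    [0,0,0],
    [0,0,0],
  ],
  delta_rot=[
    [7,0,0],
    [7,0,0],
    [7,0,0],
    [7,0,0],
    [4,0,0],
  ],
)

```text
time: 1.35
tool_pos: [0.2069, 0.642, 0.2305]
tcp_rot: [0.412, 1.531, -0.414]
wrist_force: [-0.4, -0.0, 0.5]
width: 0.999
```

carry_out(
  offset=[
    [0,-1.5,2.7],
    [0,-1.5,2.7],
    [0,-1.5,2.7],
    [0,-1.5,2.7],
    [0,-1.5,2.7],
  ],
  delta_rot=[
    [0,0,0],
    [0,0,0],
    [0,0,0],
    [0,0,0],
    [0,0,0],
  ],
)

```text
time: 1.77
tool_pos: [0.287, 0.5086, 0.2306]
tcp_rot: [0.407, 1.532, -0.409]
wrist_force: [0.5, 0.3, 0.4]
width: 1.001
```

carry_out(
  offset=[
    [0,-1.5,2.7],
    [0,-1.5,2.7],
    [0,-1.5,2.7],
    [0,-1.5,2.7],
    [0,-1.5,2.7],
  ],
  delta_rot=[
    [0,0,0],
    [0,0,0],
    [0,0,0],
    [0,0,0],
    [0,0,0],
  ],
)

```text
time: 2.18
tool_pos: [0.3667, 0.3763, 0.2308]
tcp_rot: [0.408, 1.532, -0.409]
wrist_force: [1.4, 0.5, 0.0]
width: 1.0
```

carry_out(
  offset=[
    [0,-1.5,2.7],
    [0,-1.5,2.7],
    [0,-1.5,2.7],
    [0,-1.5,2.7],
    [0,-1.5,2.7],
  ],
  delta_rot=[
    [0,0,0],
    [0,0,0],
    [0,0,0],
    [0,0,0],
    [0,0,0],
  ],
)

```text
time: 2.6
tool_pos: [0.4464, 0.2441, 0.2309]
tcp_rot: [0.408, 1.532, -0.409]
wrist_force: [0.5, 0.7, -0.0]
width: 1.002
```

carry_out(
  offset=[
    [0,-1.68,2.74],
    [0,-1.68,2.74],
    [0,-1.68,2.74],
    [0,-1.68,2.74],
    [0,-1.68,2.74],
  ],
  delta_rot=[
    [0,0,0],
    [0,0,0],
    [0,0,0],
    [0,0,0],
    [0,0,0],
  ],
)

```text
time: 3.02
tool_pos: [0.5234, 0.103, 0.2309]
tcp_rot: [0.408, 1.533, -0.409]
wrist_force: [0.3, 0.8, 0.2]
width: 1.0
```

carry_out(
  offset=[
    [3,0,0],
    [3,0,0],
    [3,0,0],
    [2,0,0],
    [0,0,0],
  ],
  delta_rot=[
    [0,0,0],
    [0,0,0],
    [0,0,0],
    [0,0,0],
    [0,0,0],
  ],
)

```text
time: 3.43
tool_pos: [0.5185, 0.1036, 0.1155]
tcp_rot: [0.406, 1.542, -0.413]
wrist_force: [-1.1, -0.8, -0.2]
width: 1.003
```

```bash
python3 - <<'E'
from h import *
s=read_state();print(s["tool_pos"],s["q"],s["tcp_rot"])
p,d=read_camera("side");q,_=read_camera("top")
im=np.zeros((400,800,3),np.uint8)
im[:, :400]=cv2.resize(p[140:240,240:340],None,fx=4,fy=4,interpolation=cv2.INTER_CUBIC)
im[:,400:]=cv2.resize(q[170:270,220:320],None,fx=4,fy=4,interpolation=cv2.INTER_CUBIC)
cv2.imwrite("pics/a1.png",im[...,::-1])
E
```

```text
[0.51849418 0.10362844 0.11547206] [ 1.50156324e-01  9.90237034e-02  2.02385190e+00 -1.87800620e-06
  1.02965796e+00  6.71830869e-01] [ 0.4059706   1.5419238  -0.41291288]
```

View pics/a1.png

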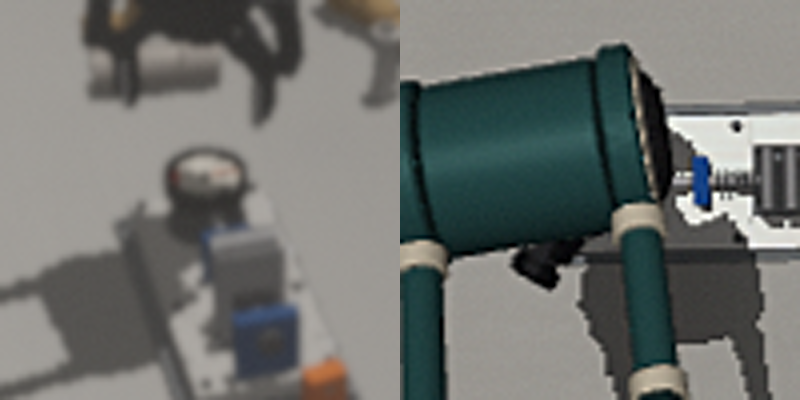

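The left half (side view) shows the open fingers hanging at (125,60) and (265,90), above the dial at (205,180). In the right half (top view) the arm hides the dial, and the rod and blue block at (690,180) are clear of the fingers.

carry_out(
  offset=[
    [0,0,0],
    [1,0,0],
    [0.5,0,0],
    [0,0,0],
    [0,0,0],
  ],
  delta_rot=[
    [0,0,0],
    [0,0,0],
    [0,0,0],
    [0,0,0],
    [0,0,0],
  ],
)

```text
time: 3.95
tool_pos: [0.523, 0.1047, 0.1062]
tcp_rot: [0.408, 1.532, -0.409]
wrist_force: [-0.4, 0.9, 0.3]
width: 1.002
```

carry_out(
  offset=[
    [1.3,-0.13,0.08],
    [1.3,0,0],
    [1.3,0,0],
    [1,0,0],
    [1,0,0],
  ],
  delta_rot=[
    [0,0,0],
    [0,0,0],
    [0,0,0],
    [0,0,0],
    [0,0,0],
  ],
)

```text
time: 4.37
tool_pos: [0.5234, 0.1031, 0.0469]
tcp_rot: [0.409, 1.532, -0.408]
wrist_force: [-0.7, -0.1, -0.4]
width: 1.002
```

carry_out(
  offset=[
    [0,0,0],
    [0,0,0],
    [0,0,0],
    [0,0,0],
    [0,0,0],
  ],
  delta_rot=[
    [0,0,0],
    [0,0,0],
    [0,0,0],
    [0,0,0],
    [0,0,0],
  ],
  fingers=-1,
  newtons=25,
)

```text
time: 4.78
tool_pos: [0.5241, 0.1031, 0.0477]
tcp_rot: [0.409, 1.53, -0.408]
wrist_force: [2.9, -0.2, -4.5]
width: 0.698
```

carry_out(
  offset=[
    [0,0,0],
    [0,0,0],
    [0,0,0],
    [0,0,0],
    [0,0,0],
  ],
  delta_rot=[
    [0,0,0],
    [0,0,0],
    [0,0,0],
    [0,0,0],
    [0,0,0],
  ],
)

```text
time: 5.2
tool_pos: [0.5241, 0.1031, 0.0477]
tcp_rot: [0.409, 1.53, -0.408]
wrist_force: [3.9, -1.0, -4.0]
width: 0.693
```

carry_out(
  offset=[
    [0,0,0],
    [0,0,0],
    [0,0,0],
    [0,0,0],
    [0,0,0],
  ],
  delta_rot=[
    [-6,0,0],
    [-6,0,0],
    [-6,0,0],
    [-6,0,0],
    [-6,0,0],
  ],
)

```text
time: 5.62
tool_pos: [0.5235, 0.1032, 0.0477]
tcp_rot: [-0.005, 1.57, 0.006]
wrist_force: [1.9, 0.2, -1.2]
width: 0.69
```

carry_out(
  offset=[
    [0,0,0],
    [0,0,0],
    [0,0,0],
    [0,0,0],
    [0,0,0],
  ],
  delta_rot=[
    [-6,0,0],
    [-6,0,0],
    [-6,0,0],
    [-6,0,0],
    [-6,0,0],
  ],
)

```text
time: 6.03
tool_pos: [0.523, 0.1032, 0.0477]
tcp_rot: [-0.416, 1.531, 0.416]
wrist_force: [0.7, -0.6, -0.1]
width: 0.694
```

carry_out(
  offset=[
    [0,0,0],
    [0,0,0],
    [0,0,0],
    [0,0,0],
    [0,0,0],
  ],
  delta_rot=[
    [-1,0,0],
    [0,0,0],
    [0,0,0],
    [0,0,0],
    [0,0,0],
  ],
)

```text
time: 6.45
tool_pos: [0.523, 0.1031, 0.0476]
tcp_rot: [-0.425, 1.529, 0.425]
wrist_force: [-1.9, -0.3, 4.4]
width: 0.69
```

carry_out(
  offset=[
    [0,0,0],
    [0,0,0],
    [0,0,0],
    [0,0,0],
    [0,0,0],
  ],
  delta_rot=[
    [0,0,0],
    [0,0,0],
    [0,0,0],
    [0,0,0],
    [0,0,0],
  ],
  fingers=1,
)

```text
time: 6.87
tool_pos: [0.5231, 0.103, 0.047]
tcp_rot: [-0.426, 1.529, 0.426]
wrist_force: [-1.1, -0.1, 0.3]
width: 1.0
```

carry_out(
  offset=[
    [0,0,0],
    [-1,0,0],
    [-3,0,0],
    [-4,0,0],
    [-4,0,0],
  ],
  delta_rot=[
    [0,0,0],
    [0,0,0],
    [0,0,0],
    [0,0,0],
    [0,0,0],
  ],
)

```text
time: 7.28
tool_pos: [0.522, 0.1029, 0.168]
tcp_rot: [-0.426, 1.532, 0.426]
wrist_force: [0.0, -0.4, -0.2]
width: 1.001
```

carry_out(
  offset=[
    [-1.5,0,0],
    [-1.5,0,0],
    [-1.5,0,0],
    [-1.5,0,0],
    [0,0,0],
  ],
  delta_rot=[
    [-7,0,0],
    [-7,0,0],
    [-7,0,0],
    [-7,0,0],
    [-7,0,0],
  ],
)

```text
time: 7.7
tool_pos: [0.5254, 0.1034, 0.2322]
tcp_rot: [-0.903, 1.369, 0.898]
wrist_force: [-0.1, 0.5, 1.1]
width: 0.998
```

carry_out(
  offset=[
    [0,0,0],
    [0,0,0],
    [0,0,0],
    [0,0,0],
    [0,0,0],
  ],
  delta_rot=[
    [-7,0,0],
    [-7,0,0],
    [-7,0,0],
    [-7,0,0],
    [-6.5,0,0],
  ],
)

```text
time: 8.12
tool_pos: [0.5232, 0.1031, 0.2282]
tcp_rot: [-1.349, 1.112, 1.348]
wrist_force: [-0.2, -0.1, -0.7]
width: 0.997
```

carry_out(
  offset=[
    [0,0.57,-2.94],
    [0,0.57,-2.94],
    [0,0.57,-2.94],
    [0,0.57,-2.94],
    [0,0.57,-2.94],
  ],
  delta_rot=[
    [0,0,0],
    [0,0,0],
    [0,0,0],
    [0,0,0],
    [0,0,0],
  ],
)

```text
time: 8.53
tool_pos: [0.5222, -0.0479, 0.2282]
tcp_rot: [-1.346, 1.115, 1.344]
wrist_force: [0.9, -0.4, 0.1]
width: 0.997
```

carry_out(
  offset=[
    [0,0.57,-2.94],
    [0,0.57,-2.94],
    [0,0.57,-2.94],
    [0,0.57,-2.94],
    [0,0.57,-2.94],
  ],
  delta_rot=[
    [0,0,0],
    [0,0,0],
    [0,0,0],
    [0,0,0],
    [0,0,0],
  ],
)

```text
time: 8.95
tool_pos: [0.5213, -0.1979, 0.2282]
tcp_rot: [-1.345, 1.115, 1.344]
wrist_force: [0.2, -0.8, 0.2]
width: 1.004
```

```bash
python3 - <<'E'
from h import *
p,d=read_camera("side");q,dq=read_camera("top");np.savez("t2.npz",p=q,d=dq,s=p)
s=read_state();print(s["tool_pos"],s["tcp_rot"],s["q"][5],s["time"])
im=np.zeros((600,800,3),np.uint8)
im[:320, :400]=cv2.resize(q[195:235,250:300],None,fx=8,fy=8,interpolation=cv2.INTER_CUBIC)
im[:320,400:]=cv2.resize(p[165:215,265:327][:, :],(400,320),interpolation=cv2.INTER_CUBIC)
im[320:600,:400]=cv2.resize(q[180:250,300:400],(400,280),interpolation=cv2.INTER_CUBIC)
im[320:600,400:]=cv2.resize(p[190:290,265:408],(400,280),interpolation=cv2.INTER_CUBIC)
cv2.imwrite("pics/a2.png",im[...,::-1])
c=get_calibration("top");P=q.astype(int);z=.075
def cen(m,nm):
    px=np.argwhere(m)[:,::-1]; X=np.mean([onz(c,u,v,z) for u,v in px],0)*1000
    print(nm,len(px),X.round(1),"cw deg",np.degrees(np.arctan2(-(X[1]-103),X[0]-523)).round(1))
D=np.zeros((400,640),bool);D[200:230,258:288]=1
cen(D&(P[...,1]>P[...,0]+50)&(P[...,1]>P[...,2]+50),"green")
cen(D&(P[...,0]>P[...,1]+110)&(P[...,0]>P[...,2]+110),"red")
E
```

```text
[ 0.521386   -0.20030098  0.22819543] [-1.34376646  1.11890892  1.34022256] -2.162251166475125 9.05
green 13 [534.   83.4  75. ] cw deg 60.6
red 12 [507.4  86.8  75. ] cw deg 133.9
```

View pics/a2.png

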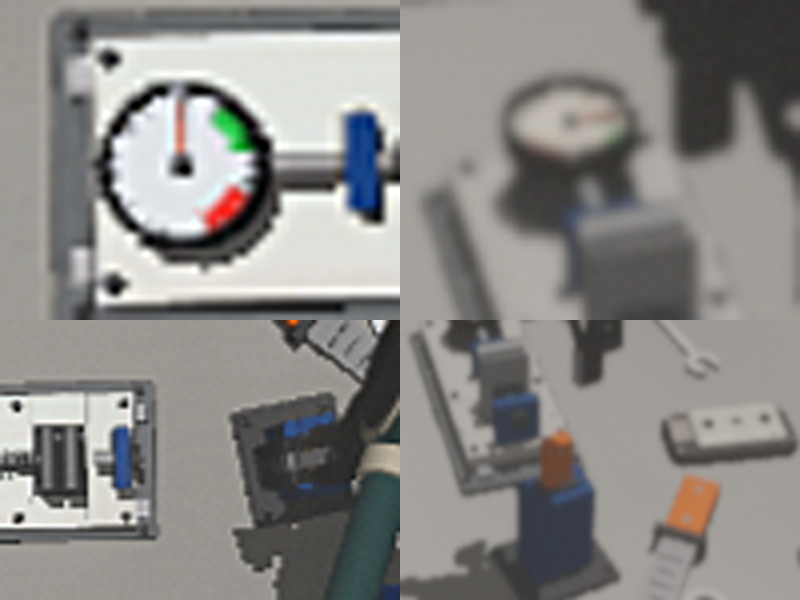

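The dial (top left) now has its tick under the pointer at about (180,92). The green band is at (234,131) and the red at (225,209), about 59° and 135° clockwise, against an expected 57° and 136°. The handle is still in the rack, and the gripper is above it.

carry_out(
  offset=[
    [0,0,0],
    [0,0,0],
    [0,0,0],
    [0,0,0],
    [0,0,0],
  ],
  delta_rot=[
    [0,0,0],
    [0,0,0],
    [0,0,0],
    [0,0,0],
    [0,0,0],
  ],
)

```text
time: 9.47
tool_pos: [0.5216, -0.1954, 0.2274]
tcp_rot: [-1.346, 1.115, 1.346]
wrist_force: [-0.1, -0.2, 0.4]
width: 0.997
```

```bash
python3 - <<'E'
from h import *
from scipy.optimize import least_squares
G=np.array([[512.4,83.6],[502.9,109.5],[534,83.4],[507.4,86.8]])
f=lambda p:np.linalg.norm(G-p[:2],axis=1)-p[2]
r=least_squares(f,[523,103,22]).x; print(r)
d=G-r[:2]; print(np.degrees(np.arctan2(-d[:,1],d[:,0]))%360)
# dark bezel ring in the last top image
t=np.load("t2.npz");c=get_calibration("top");z=.08
q=t["p"][198:232,256:290].astype(int); m=(q.max(2)<60).astype(np.uint8)
k,l,st,_=cv2.connectedComponentsWithStats(m); i=1+st[1:,4].argmax(); 
w=cv2.convexHull(np.argwhere(l==i)[:,::-1].astype(np.int32)); (x,y),rad=cv2.minEnclosingCircle(w); print(st[i],x+256,y+198,rad,onz(c,x+256,y+198,z))
# handle in the side view: centroid of orange near rack, ray onto z=.129
h=cv2.cvtColor(t["s"],cv2.COLOR_RGB2HSV); m=cv2.inRange(h,(5,150,100),(18,255,255)); k,l,st,ce=cv2.connectedComponentsWithStats(m); cs=get_calibration("side")
for i in range(1,k):
    if st[i,4]>40: print(st[i],ce[i],onz(cs,*ce[i],.129))
E
```

```text
[523.05076856 101.9991645   21.54008731]
[120.06536576 200.41706325  59.51489928 135.83867795]
[12  9 16 19 49] 273.1800003051758 216.10000038146973 10.297788619995117 [0.51986796 0.09939983 0.08      ]
[362 247  16  18 142] [369.95774648 255.68309859] [ 0.60978139 -0.27814164  0.129     ]
```

carry_out(
  offset=[
    [1,0.2,-0.06],
    [3,0,0],
    [3,0,0],
    [2,0,0],
    [0,0,0],
  ],
  delta_rot=[
    [0,0,0],
    [0,0,0],
    [0,0,0],
    [0,0,0],
    [0,0,0],
  ],
)

```text
time: 9.88
tool_pos: [0.5153, -0.1952, 0.1312]
tcp_rot: [-1.337, 1.118, 1.355]
wrist_force: [-1.7, 1.2, -1.5]
width: 1.003
```

carry_out(
  offset=[
    [0.8,0,0],
    [0.8,0,0],
    [0.7,0,0],
    [0,0,0],
    [0,0,0],
  ],
  delta_rot=[
    [0,0,0],
    [0,0,0],
    [0,0,0],
    [0,0,0],
    [0,0,0],
  ],
)

```text
time: 10.3
tool_pos: [0.5199, -0.1974, 0.1146]
tcp_rot: [-1.345, 1.116, 1.344]
wrist_force: [-1.0, 0.3, -0.3]
width: 0.999
```

carry_out(
  offset=[
    [0,0,0],
    [0,0,0],
    [0,0,0],
    [0,0,0],
    [0,0,0],
  ],
  delta_rot=[
    [0,0,0],
    [0,0,0],
    [0,0,0],
    [0,0,0],
    [0,0,0],
  ],
  fingers=-1,
  newtons=40,
)

```text
time: 10.72
tool_pos: [0.5198, -0.1974, 0.1146]
tcp_rot: [-1.345, 1.115, 1.344]
wrist_force: [-0.3, -0.5, 0.1]
width: 0.299
```

carry_out(
  offset=[
    [0,0,0],
    [0,0,0],
    [0,0,0],
    [0,0,0],
    [0,0,0],
  ],
  delta_rot=[
    [0,0,0],
    [0,0,0],
    [0,0,0],
    [0,0,0],
    [0,0,0],
  ],
)

```text
time: 11.13
tool_pos: [0.52, -0.1979, 0.1145]
tcp_rot: [-1.346, 1.116, 1.344]
wrist_force: [0.5, -3.5, 0.7]
width: 0.154
```

carry_out(
  offset=[
    [-0.5,0,0],
    [-1,0,0],
    [-1.5,0,0],
    [-1.5,0,0],
    [-1.5,0,0],
  ],
  delta_rot=[
    [0,0,0],
    [0,0,0],
    [0,0,0],
    [0,0,0],
    [0,0,0],
  ],
)

```text
time: 11.55
tool_pos: [0.5187, -0.1963, 0.1739]
tcp_rot: [-1.341, 1.115, 1.347]
wrist_force: [0.9, 1.0, -2.0]
width: 0.162
```

carry_out(
  offset=[
    [-1.5,0,0],
    [-1.5,0,0],
    [-1.5,0,0],
    [-1.5,0,0],
    [-1.5,0,0],
  ],
  delta_rot=[
    [0,0,0],
    [0,0,0],
    [0,0,0],
    [0,0,0],
    [0,0,0],
  ],
)

```text
time: 11.97
tool_pos: [0.5189, -0.1962, 0.2493]
tcp_rot: [-1.342, 1.115, 1.347]
wrist_force: [0.7, 0.5, -1.6]
width: 0.164
```

carry_out(
  offset=[
    [-1,0,0],
    [0,0,0],
    [0,0,0],
    [0,0,0],
    [0,0,0],
  ],
  delta_rot=[
    [5,0,0],
    [5,0,0],
    [0,0,0],
    [0,0,0],
    [0,0,0],
  ],
)

```text
time: 12.38
tool_pos: [0.519, -0.1967, 0.2582]
tcp_rot: [-1.217, 1.203, 1.221]
wrist_force: [0.4, -0.2, -1.7]
width: 0.155
```

carry_out(
  offset=[
    [0,-0.06,1],
    [0,-0.06,2],
    [0,-0.06,2],
    [0,-0.06,2],
    [0,-0.06,2],
  ],
  delta_rot=[
    [0,0,0],
    [0,0,0],
    [0,0,0],
    [0,0,0],
    [0,0,0],
  ],
)

```text
time: 12.8
tool_pos: [0.5211, -0.1057, 0.2586]
tcp_rot: [-1.217, 1.204, 1.219]
wrist_force: [0.3, -0.2, -1.6]
width: 0.157
```

carry_out(
  offset=[
    [0,-0.06,2],
    [0,-0.06,2],
    [0,-0.06,2],
    [0,-0.06,2],
    [0,-0.06,0.9],
  ],
  delta_rot=[
    [0,0,0],
    [0,0,0],
    [0,0,0],
    [0,0,0],
    [0,0,0],
  ],
)

```text
time: 13.22
tool_pos: [0.5229, -0.0155, 0.2587]
tcp_rot: [-1.217, 1.202, 1.221]
wrist_force: [0.2, 0.0, -0.7]
width: 0.156
```

carry_out(
  offset=[
    [1.5,0,0],
    [1,0,0],
    [0,0,0],
    [0,0,0],
    [0,0,0],
  ],
  delta_rot=[
    [0,0,0],
    [0,0,0],
    [0,0,0],
    [0,0,0],
    [0,0,0],
  ],
)

```text
time: 13.63
tool_pos: [0.5236, -0.0187, 0.2342]
tcp_rot: [-1.217, 1.205, 1.217]
wrist_force: [0.7, 0.7, -0.8]
width: 0.159
```

```bash
python3 - <<'E'
from h import *
s=read_state();print(s["tool_pos"],s["tcp_rot"],s["wrist_force"],s["torque"])
p,d=read_camera("side");q,dq=read_camera("top");np.savez("t3.npz",p=q,d=dq,s=p)
im=np.zeros((600,800,3),np.uint8)
im[:, :500]=cv2.resize(p[150:250,260:343],(500,600),interpolation=cv2.INTER_CUBIC)
im[:240,500:]=cv2.resize(q[190:240,270:332],(300,240),interpolation=cv2.INTER_CUBIC)
cv2.imwrite("pics/a3.png",im[...,::-1])
c=get_calibration("side")
T=lambda u:((u[0]-260)*500/83,(u[1]-150)*6)
for nm,X in dict(tipexp=[.5225,-.0175,.1295],gapmouth=[.523,-.017,.105],setface_front=[.501,-.0195,.105],sprface_front=[.501,-.0145,.105]).items(): print(nm,np.round(T(proj(c,X)),0))
E
```

```text
[ 0.52361018 -0.01871053  0.23423623] [-1.21673639  1.20456555  1.21729612] [ 0.74114385  0.73610036 -0.83471681] [ 0.01478152 -0.02744779  0.01307209]
tipexp [246. 257.]
gapmouth [247. 301.]
setface_front [199. 313.]
sprface_front [196. 306.]
```

View pics/a3.png

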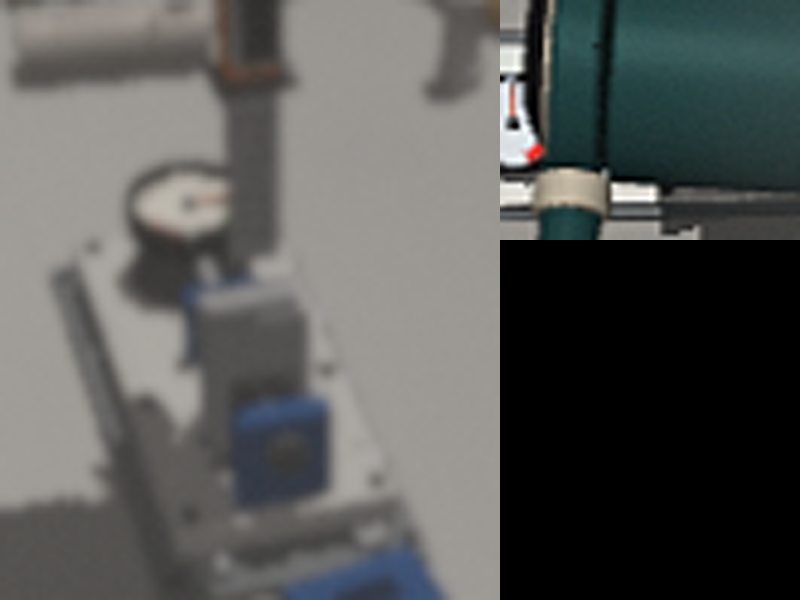

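The blade hangs upright in the side view with its tip at (252,258), where I expected it (246,257). It is centred over the jaw tops, which run from u≈197 to 305 at v≈300. The dial at (190,200) is visible for reading the pointer.

carry_out(
  offset=[
    [1,0,0.1],
    [1,0,0],
    [1,0,0],
    [0,0,0],
    [0,0,0],
  ],
  delta_rot=[
    [0,0,0],
    [0,0,0],
    [0,0,0],
    [0,0,0],
    [0,0,0],
  ],
)

```text
time: 14.15
tool_pos: [0.5225, -0.0173, 0.2026]
tcp_rot: [-1.216, 1.206, 1.22]
wrist_force: [0.3, 0.2, -1.0]
width: 0.156
```

carry_out(
  offset=[
    [0.5,0,0],
    [0.5,0,0],
    [0.5,0,0],
    [0.5,0,0],
    [0,0,0],
  ],
  delta_rot=[
    [0,0,0],
    [0,0,0],
    [0,0,0],
    [0,0,0],
    [0,0,0],
  ],
)

```text
time: 14.57
tool_pos: [0.5228, -0.0172, 0.1829]
tcp_rot: [-1.216, 1.205, 1.219]
wrist_force: [-0.3, 0.0, -0.5]
width: 0.159
```

carry_out(
  offset=[
    [0.4,0,0],
    [0.3,0,0],
    [0.3,0,0],
    [0,0,0],
    [0,0,0],
  ],
  delta_rot=[
    [0,0,0],
    [0,0,0],
    [0,0,0],
    [0,0,0],
    [0,0,0],
  ],
)

```text
time: 14.98
tool_pos: [0.5239, -0.0173, 0.1741]
tcp_rot: [-1.218, 1.204, 1.217]
wrist_force: [1.4, 0.1, -3.5]
width: 0.155
```

```bash
cat > look.py <<'E'
from h import *
import sys
n=sys.argv[1]; s=read_state();print(s["tool_pos"],s["tcp_rot"],s["wrist_force"],s["torque"])
S=[read_camera("side")[0] for _ in range(3)];p=np.mean(S,0).astype(np.uint8);q,_=read_camera("top")
print("mean F",np.round(read_state()["wrist_force"],2))
im=np.zeros((600,800,3),np.uint8)
im[:300,:400]=cv2.resize(p[172:196,277:309],(400,300),interpolation=cv2.INTER_CUBIC)
im[300:,:400]=cv2.resize(p[150:250,252:385],(400,300),interpolation=cv2.INTER_CUBIC)
im[:300,400:]=cv2.resize(q[198:228,258:298],(400,300),interpolation=cv2.INTER_CUBIC)
cv2.imwrite(f"pics/{n}.png",im[...,::-1])
# pointer pixels: angle on the dial plane, orange-red in the side view
c=get_calibration("side"); a=p.astype(int); R=a[...,0]-(a[...,1]+a[...,2])//2
for v in range(172,196):
    for u in range(277,309):
        X=onz(c,u,v,.077)*1000-np.array([523,102.3,77]); r=np.hypot(*X[:2])
        if 6<r<20 and R[v,u]>38: print((u,v),R[v,u],"r",r.round(),"cw",np.arctan2(-X[1],X[0]).round(2))
E
python3 look.py a4
```

```text
[ 0.52391204 -0.01731913  0.17410033] [-1.21758985  1.20355172  1.21690076] [ 1.40504931  0.13137202 -3.50628169] [-0.02556186 -0.34839848  0.00862139]
mean F [ 1.54  1.01 -3.82]
```

View pics/a4.png

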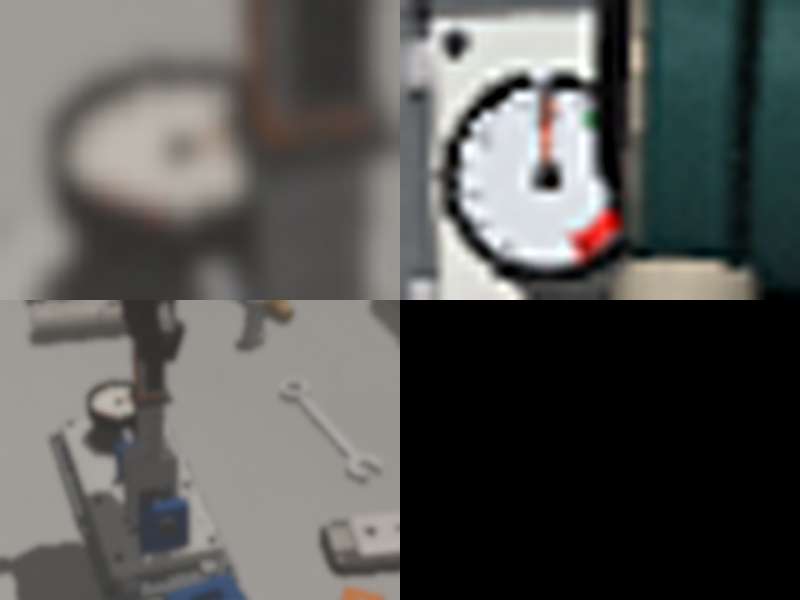

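The top-view crop (right) has the pivot at (545,178) and the pointer tip at (548,97), so the pointer has only just started to move. The zero tick is at about (540,80). In the side view the blade has entered between the jaws. I go on in small steps and read the pointer angle from the top camera.

carry_out(
  offset=[
    [0.2,0,0],
    [0.2,0,0],
    [0.2,0,0],
    [0.2,0,0],
    [0.2,0,0],
  ],
  delta_rot=[
    [0,0,0],
    [0,0,0],
    [0,0,0],
    [0,0,0],
    [0,0,0],
  ],
)

```text
time: 15.6
tool_pos: [0.5241, -0.0173, 0.1648]
tcp_rot: [-1.218, 1.203, 1.216]
wrist_force: [0.1, -1.1, 3.3]
width: 0.158
```

```bash
cat > ptr.py <<'E'
from h import *
s=read_state();print(s["tool_pos"],s["tcp_rot"].round(3),s["wrist_force"].round(2),s["torque"].round(2))
q=np.mean([read_camera("top")[0] for _ in range(2)],0); c=get_calibration("top")
R=q[...,0]-(q[...,1]+q[...,2])/2; w=[];A=[]
for v in range(200,230):
    for u in range(258,290):
        X=onz(c,u,v,.077)*1000-np.array([523,102.3,77]); r=np.hypot(*X[:2]); a=np.arctan2(-X[1],X[0])
        if 5<r<19 and R[v,u]>25 and -.3<a<2: A.append(a);w.append(R[v,u])
print("pointer est",len(A),np.average(A,weights=w).round(2) if A else None,np.round(A,2))
cv2.imwrite("pics/p%d.png"%(s["time"]*100),cv2.resize(q[195:231,255:303].astype(np.uint8),None,fx=10,fy=10,interpolation=cv2.INTER_CUBIC)[...,::-1]); print("p%d"%(s["time"]*100))
E
python3 ptr.py
```

```text
[ 0.52412464 -0.01731708  0.16478699] [-1.218  1.203  1.216] [ 0.14 -1.15  3.32] [ 0.01 -0.03 -0.04]
pointer est 6 0.5 [0.44 0.52 0.43 0.61 0.54 0.37]
p1560
```

carry_out(
  offset=[
    [0.2,0,0],
    [0.2,0,0],
    [0.2,0,0],
    [0.2,0,0],
    [0,0,0],
  ],
  delta_rot=[
    [0,0,0],
    [0,0,0],
    [0,0,0],
    [0,0,0],
    [0,0,0],
  ],
)

```text
time: 16.12
tool_pos: [0.5238, -0.0173, 0.156]
tcp_rot: [-1.217, 1.204, 1.217]
wrist_force: [1.1, -0.3, 2.3]
width: 0.161
```

carry_out(
  offset=[
    [0,0,0],
    [0,0,0],
    [0,0,0],
    [0,0,0],
    [0,0,0],
  ],
  delta_rot=[
    [0,0,0],
    [0,0,0],
    [0,0,0],
    [0,0,0],
    [0,0,0],
  ],
)

```text
time: 16.53
tool_pos: [0.5237, -0.0173, 0.1561]
tcp_rot: [-1.217, 1.204, 1.217]
wrist_force: [2.1, -0.7, 0.3]
width: 0.158
```

```bash
python3 ptr.py; ls pics
```

```text
[ 0.52373495 -0.01729804  0.15606761] [-1.217  1.204  1.217] [ 2.12 -0.69  0.32] [ 0.02 -0.53 -0.07]
pointer est 5 0.95 [0.91 1.02 0.73 0.95 1.05]
p1653
a1.png
a2.png
a3.png
a4.png
crop0.png
p1560.png
p1653.png
side0.png
top0.png
```

View pics/p1653.png

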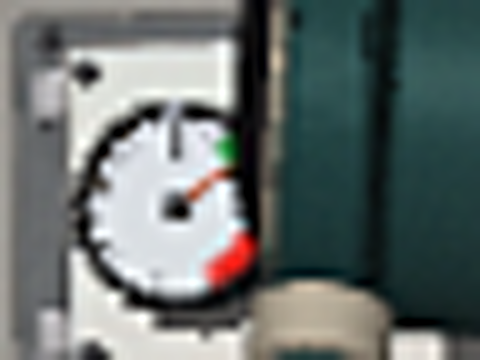

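```bash
python3 - <<'E'
from h import *
p,_=read_camera("side"); cv2.imwrite("pics/s5.png",cv2.resize(p[130:260,240:370],None,fx=4.5,fy=4.5,interpolation=cv2.INTER_CUBIC)[...,::-1])
s=read_state();print(s["time"],s["wrist_force"],s["torque"],s["width"])
E
```

```text
16.6833 [ 2.08007737 -0.51474245 -0.55275859] [ 0.01300373 -0.61176582 -0.03632698] 0.15883299752743318
```

View pics/s5.png

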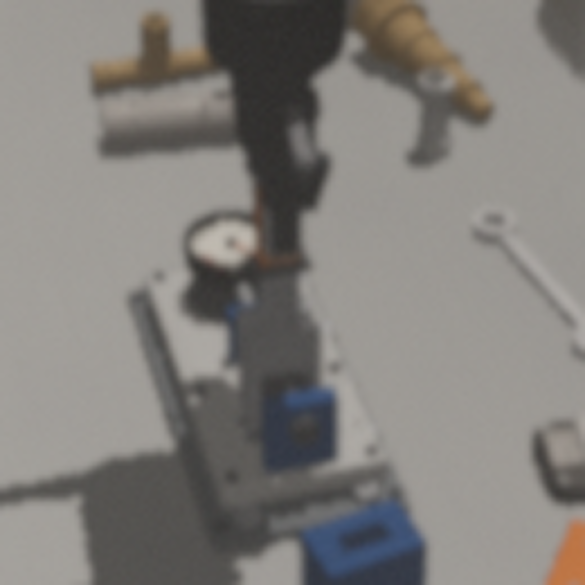

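The top crop shows the zero tick straight above the pivot at (177,140). The pointer runs from (180,205) to (235,168), about 0.98 rad, just inside the green band. The side view shows the blade upright between the jaws, its collar at (280,262) clear above them.

```bash
python3 ptr.py && python3 -c "
from workcell import *
print(finish_job())"
```

```text
[ 0.52371322 -0.01728803  0.1560731 ] [-1.217  1.204  1.217] [ 2.08 -0.51 -0.55] [ 0.01 -0.61 -0.04]
pointer est 5 0.95 [0.91 1.02 0.73 0.95 1.05]
p1668
the job is handed in; nothing more can be done
None
```

The job is handed in at about 17 s of the 61 s allowed; it reported no verdict. I turned the bezel about 61° counter-clockwise and let go. Then I took the small orange blade from its rack and slid it about 53 mm down between the jaws. The arm is still holding it by the handle.

**Last checks:**
- **Pointer:** it stood steady at about 0.95 to 0.98 rad, inside the green band of 0.6 to 1.4 rad.
- **Bezel:** the zero tick was within about 2 to 4° of the resting pointer direction. The green band read +2° and the red band −1°, a small disagreement but within the 0.13 rad (7°) tolerance.
- **Blade:** upright, in line with the jaws to about 1°, and gripped at about 13.5 mm opening. The TCP was within about 1 mm of the measured middle of the gap.
- **Forces:** at rest the wrist showed only about 2 N sideways and a 0.6 N m moment. The vertical push had relaxed to near zero, so I judged snugness by the pointer and could not measure the jaw contact forces directly.
- **Bystanders:** none were touched on purpose; I did not measure their positions again afterwards.

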